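# Close and latch the polish caddy

### The job

Lift the white lid off the two pegs of the leaning bamboo rack, lower it (do not drop it) into the slanting frame of the grey polish caddy, with its two slots towards the orange turnbutton, so that it sits flush. Let go of it, then turn the orange turnbutton square across the lid's upper edge to secure it. Leave the other things on the shelf where they stand.

Things in the scene. Friction and masses are not known exactly. Their poses are not given: they have to be found in the camera images.
- rack: Leaning bamboo rack, fixed, 190 mm wide, 187 high; origin under its centre. Its face looks to its -x and rises towards +x at 50 deg from horizontal. Two steel pegs (8 mm thick, 80 mm apart) stand square out of it: 16 mm straight, then a tip rising 6 mm more up the slope, ending 27 mm off the face.
- rack_home (a point): Point on the rack's face where the lid's origin is while it hangs; its axes are those of the rack (not tilted).
- lid: White lid, plate 150 (x) x 140 (y) x 8 mm, 160 g. Origin: centre of its underside; z out of its outer face, x to the slotted edge (up the slope as it hangs flat on the rack's face). Slots 26 (y) x 24 mm (x) at x = +51, y = +-40 mm; slot edge x = +63 hangs on the pegs. To unhook: 11 mm along its x, then 30 mm or more along its z.
- lid_fin (a point): Point in the black grip fin in the lid's middle, at lid z = 32 mm, lid axes. The fin is 50 (x) x 14 (y) mm and spans lid z = 8 to 40 mm.
- lid_edge (a point): Middle of the lid's slotted edge, on its underside, at lid x = +75 mm.
- caddy: Grey slant-top polish caddy with tins inside, fixed, 198 mm wide, 210 deep, 185 high at the back and 62 at the front; origin under its centre, low front to its -x. Open at the start.
- caddy_top: The caddy's slanting top frame, 30 deg from horizontal. Origin: centre of the ledge on which the lid's underside rests; x up the slope, y to the left seen from the front, z square out. The recess is 158 (x) x 148 (y) mm, its rim 8 mm above the ledge: a lid seated at this pose (play 4 mm each way) is flush.
- turnbutton (a joint): Angle (rad) of the orange turnbutton on the frame's upper rim, about the frame's z through a pivot at caddy_top x = +107, y = 0 mm. At 0 its arm points along the frame's +y (open); it grows counter-clockwise seen from outside; at 1.57 the arm points straight down the slope across the lid's edge. Stiff (0.06 N m), stays where left; range -0.7 to 2.3.
- button_grip (a point): Grip point on the turnbutton's axis, 25 mm above the rim (33 mm above the ledge). Axes turn with the turnbutton: y along its long arm, z square out of the slope. The thumb fin to pinch is 14 mm thick (x), 44 long (y), from 3 to 28 mm above the rim.
- button_tip (a point): End of the turnbutton's long arm, 65 mm from the axis along its y; the arm is 14 mm wide and spans 3 to 13 mm above the rim.
- brush: beechwood shoe brush, bristles down, 150 x 46 x 44 mm high; origin under its centre. Bystander, to be left alone.
- tin: brass-coloured polish tin, 72 mm across, 28 high; origin under its centre. Bystander, to be left alone.
- dauber: orange dauber standing upright, 38 mm across, 100 high; origin under its centre. Bystander, to be left alone.
- shoehorn: chrome shoehorn lying flat, 180 mm long, 44 wide; origin under its centre. Bystander, to be left alone.
- cleaner: blue bottle, 56 mm across, 150 high; origin under its centre. Bystander, to be left alone.
- tin2: red polish tin, 84 mm across, 36 high; origin under its centre. Bystander, to be left alone.
- lamp: small white LED lamp, 90 mm round foot, 175 high; origin under its foot. Bystander, to be left alone.
Mind the look-alikes: they are no part of the job. Leave any brown or turquoise look-alike of the lid alone.

How it is judged:
On the way, in this order (a step that is already met when the one before it is completed fails the run):
1. the lid is lifted off the pegs, clear of the rack (80 mm or more from where it hung) (distance between lid and rack_home above 0.08 m), for 0.1 s.
2. the lid lies flush in the caddy's frame, slots up the slope, released, with the turnbutton still open (below 0.9 rad) (x of lid in the frame of caddy_top between -0.007 and 0.007 m and y of lid in the frame of caddy_top between -0.007 and 0.007 m and z of lid in the frame of caddy_top between -0.003 and 0.003 m and angle between the z axis of lid and the z axis of caddy_top, either way round below 0.04 rad and angle between the x axis of lid and the x axis of caddy_top, either way round below 0.1 rad and angle between lid's own z axis and vertical below 1.2 rad and x of lid_edge in the frame of caddy_top above 0.05 m and value of joint turnbutton below 0.9 rad and contact force between the fingers and lid below 0.2 N), for 0.2 s.
At the end, for the whole second after the job is handed in: The lid lies in the caddy's frame, slots up the slope (origin within 7 mm of the frame's along x and y and 3 mm along z, tilted under 0.04 rad, turned under 0.1 rad), at rest, and the turnbutton stands still across its upper edge at 1.57 rad within 0.27 (x of lid in the frame of caddy_top between -0.007 and 0.007 m and y of lid in the frame of caddy_top between -0.007 and 0.007 m and z of lid in the frame of caddy_top between -0.003 and 0.003 m and angle between the z axis of lid and the z axis of caddy_top, either way round below 0.04 rad and angle between the x axis of lid and the x axis of caddy_top, either way round below 0.1 rad and angle between lid's own z axis and vertical below 1.2 rad and x of lid_edge in the frame of caddy_top above 0.05 m and value of joint turnbutton between 1.3 and 1.84 rad and velocity of joint turnbutton between -0.05 and 0.05 rad/s and linear speed of lid below 0.02 m/s); the robot touches nothing.
It fails at once if the lid is dropped: it moves faster than 0.5 m/s while the fingers do not hold it (linear speed of lid above 0.5 m/s and contact force between the fingers and lid below 0.1 N).
It fails at once if a bystander is moved by more than 30 mm (distance of any of brush, tin, dauber, shoehorn, cleaner, tin2, lamp from where it was at the start of the episode above 0.03 m).
It also fails if it takes over 50 s, if anything falls off the work surface, if the arm or the gripper's body presses on something with over 40 N, if the wrist force passes 120 N, or if a joint passes its speed limit or range.

### The arm

A 6-joint arm with a two-finger parallel gripper is mounted at the origin on the work surface. World frame = base frame: x ahead of the robot, y to its left, z up, the work surface at z = 0. Lengths are in m, angles in rad, forces in N, time in s.
With the tool pointing down it reaches from about 0.3 to 0.875 m from the base axis. Payload 6.4 kg.
Tool frame: the origin (TCP) lies midway between the tips of the shut fingers; the grasp point (between the pads) lies 19 mm behind it; z points along the fingers, y is the line along which they close (so a half turn about z gives the same grasp; the last joint's range is limited). The gripper opens to 85 mm and grips with 20 to 120 N. Pads are 22 mm wide; open, the fingers measure 114 mm over their backs; the gripper's body (76 mm by 85 mm) begins 54 mm behind the grasp point. The pads swing forward as they close: fully open they stand 13 mm farther back than shut.
Start: joints at [-1.437, 0.181, 1.607, -0, 1.354, -0.206], TCP at [0.192, -0.542, 0.231] pointing down, gripper open.
Joint ranges: [-2.99, 2.99], [-0.89, 2.07], [0.3, 2.58], [-1.14, 4.28], [0, 2.63], [-3.12, 3.12]. Speed limits (rad/s): [2.57, 2.57, 3.01, 3.14, 3.14, 3.14].

### API

Orientations are given as a unit quaternion [w, x, y, z].
In Python, from bench import * gives the robot as it stands.
- The arm moves only by the tool play_rows, never from a script. Its argument "plan" is a list of rows, each a list of 3 entries, a list of its own where there are three numbers: the finger opening in mm, from 0 to 85.4, then the shift along the tool's x, y, z normalised to -1 to 1, where 1 is 40 cm, then the turn about the tool's z normalised to -1 to 1, where 1 is pi rad. A call has 1 to 10 rows; each row is the pose to reach, as a shift and turn from the pose commanded when the call began, along the tool's axes at that moment, turning the shorter way round; what a row does not reach only later rows make up. A row lasts 1/10 s, in which the tool goes at most 50 mm and 8.59 degrees, less where a joint would pass 70% of its speed; a pose out of reach is approached as far as the arm can. A call with a number of a shift or a turn outside -1 to 1 is refused whole. A call with a gripper value outside its range is refused whole. The fingers move at their own pace and stop on an object; the grip force is fixed at half the most. Time passes only in rows, so rows that repeat a pose let the fingers close. It gives the time, the measured TCP pose, the force, the opening and the grip force at its end, in the units of the state.
- get_obs(): the state, without advancing time (a new reading comes with each control period).
- camera(name): name is "scene" or "top" or "wrist"; returns a dict with "image" (420x560x3 uint8, red, green, blue), "range_z" (420x560 float32, m along the optical axis (not along the pixel's ray), 0 where there is no reading), "intrinsics" (3x3 intrinsics, pixels), "rvec" (rotation vector, rad) and "tvec" (3), from world to camera coordinates, as OpenCV has them; the wrist camera has in their place "T_tool_cam" (4x4, takes a point from camera to tool coordinates, whose origin is the TCP and whose axes are the flange's). Camera axes: x right, y down, z forward; pixel columns grow to the right and rows downward; lengths in m; the calibration is good to about 2 mm. A picture is of the moment at which its call begins: read the wrist's pose just before it.
- hand_in(): hands the job in; it is judged then, once.
Trained networks look in a picture, given as the dict that the camera call returned (one of the last four; its "shot" number tells which), for a name from the list of things; names that differ only in an ending like _2 or _b are one class to them, and where a whole thing is asked for, a point or a joint stands for the part that bears it (a point fixed in the world has none). Each returns a list of dicts, best first, with "conf" (0 to 1); they miss things now and then, are a little off and sometimes report something else, mostly with a low value. They report only what shows in the picture. A call takes as long as a camera call. They do not tell look-alikes from the thing itself.
- search_frame(picture, label): "rect" ([centre column, centre row, width, height] in pixels, round what is visible of it).
- masks_of(picture, label): "mask" (420x560 bool, what is visible of it) and "rect" ([centre column, centre row, width, height] in pixels, round what is visible of it).
The state is a dict: "time_s": time; "q": joint angles; "dq": joint speeds; "joint_efforts": joint torques, N m; "eef_pos": TCP position; "eef_rot": TCP orientation; "wrist_force": force on the tool from outside, world axes, zero at the start; "torque": the same for the moment, N m; "opening": opening from 0.0 (shut) to 1.0 (fully open); "grasp_force": force on a finger pad.
Only numpy, scipy, OpenCV 4.12 (cv2) and the standard library are available. Lean on these libraries where they do the work, as an engineer would, in place of code of your own. Each camera call takes 0.05 s, during which the arm holds its last target. There are 200 camera calls.

## Working session

There is one attempt and no reset: what is moved stays moved. The work goes in short steps, Python scripts to look and compute and a tool call to move; the robot and the scene stay as the last step left them, time stands still between calls to the robot, and variables do not carry over. Pictures are saved under pics/ and viewed, at most 10 in all, crops included, and the job is handed in when it is done.

Besides the shell and the picture viewer there is one more tool, called after "Request:" as name([rows], argument=value, ...), one row to a line, values as JSON. play_rows: Moves the arm, as the interface text tells. Its arguments: {"type":"object","properties":{"plan":{"type":"array","items":{"type":"array"}}},"required":["plan"]}

```bash
ls; mkdir -p pics
python3 - <<'E'
from bench import *
import cv2,numpy as np,pickle
o=get_obs();print(o)
out={}
for n in ("scene","top"):
    c=camera(n);out[n]=c
    cv2.imwrite(f"pics/{n}0.png",c["image"][:,:,::-1])
    print(n,c["intrinsics"],c["rvec"],c["tvec"])
    for l in ("lid","rack","caddy","turnbutton","lid_fin"):
        print(l,[(np.round(d["rect"]),round(d["conf"],2)) for d in search_frame(c,l)])
pickle.dump(out,open("p0.pkl","wb"))
E
```

```text
pics
{'time_s': 0.0, 'q': array([-1.43727210e+00,  1.81523359e-01,  1.60800833e+00,  1.72783294e-05,
        1.35378578e+00, -2.06271007e-01]), 'dq': array([ 2.84753398e-04, -1.38512470e-03, -9.63301608e-05, -5.33874778e-04,
        1.00408099e-03, -2.08049584e-04]), 'joint_efforts': array([-1.53551773e-03, -4.44865680e+01, -3.51346064e+01, -2.95389782e-04,
        9.21854982e-03, -1.21741192e-05]), 'eef_pos': array([ 0.19160724, -0.54155732,  0.23039393]), 'eef_rot': array([-8.61530885e-04,  9.85602033e-01,  1.69079536e-01,  3.97911400e-05]), 'wrist_force': array([-0.12123406,  0.49959145,  0.1375101 ]), 'torque': array([0.0317678 , 0.00663594, 0.00994085]), 'grasp_force': 0.0, 'opening': 1.0012353629050714}
scene [[452.63071665   0.         285.36032116]
 [  0.         452.63071665 212.37216695]
 [  0.           0.           1.        ]] [ 0.75753064  2.39923613 -1.28925022] [ 0.38010214 -0.06541416  1.59678442]
lid [(array([429., 312.,  67.,  59.]), 0.89), (array([366., 254.,  50.,  44.]), 0.8), (array([309., 259.,  65.,  54.]), 0.66)]
rack [(array([307., 276.,  96., 101.]), 0.57)
[... 269 characters left out ...]
0.53)]
top [[430.70346936   0.         269.75172255]
 [  0.         430.70346936 211.08130958]
 [  0.           0.           1.        ]] [ 2.11169634 -2.14866481  0.22405741] [0.07284979 0.51386818 1.24086555]
lid [(array([141., 267.,  65.,  67.]), 0.88), (array([228., 277.,  66.,  68.]), 0.71), (array([220., 196.,  57.,  47.]), 0.55)]
rack [(array([215., 195.,  73.,  72.]), 0.76), (array([334., 140.,  27.,  28.]), 0.65), (array([422., 315.,   3.,   5.]), 0.27)]
caddy [(array([354., 215.,  82.,  82.]), 0.83)]
turnbutton [(array([349., 191.,  30.,  14.]), 0.64)]
lid_fin [(array([141., 269.,  66.,  66.]), 0.78), (array([228., 279.,  67.,  68.]), 0.67), (array([217., 193.,  55.,  44.]), 0.66)]
```

View pics/scene0.png

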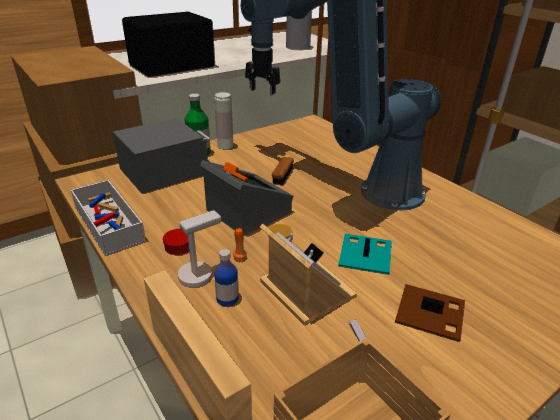

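View pics/top0.png

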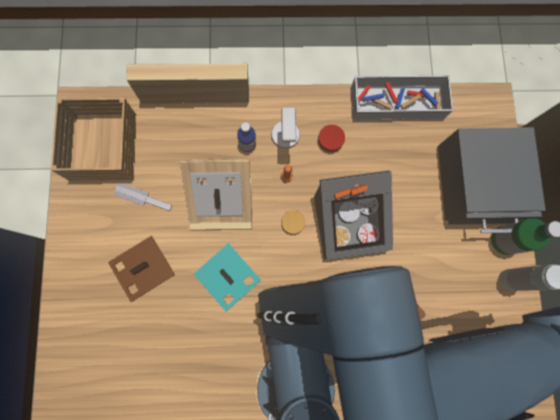

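The scene shows the white lid on the leaning rack (black fin near 313,252). In the top view it hangs at (217,195), the caddy is at (354,215) and the orange turnbutton at (350,191) lies along image-horizontal, so it is open.

Three things could be the lid: turquoise at top (228,277), brown at top (141,267), and white/grey on the rack at top (217,195). Only the last is white and hangs on pegs, so it is the one. I'll measure it coarsely.

```bash
cat > h.py <<'E'
import numpy as np,cv2
from scipy.spatial.transform import Rotation as R
def Tcw(c,o=None):
    "camera->world 4x4"
    T=np.eye(4)
    if "T_tool_cam" in c:
        T[:3,:3]=R.from_quat(np.roll(o["eef_rot"],-1)).as_matrix();T[:3,3]=o["eef_pos"]
        return T@np.array(c["T_tool_cam"])
    r=cv2.Rodrigues(np.array(c["rvec"],float))[0]
    T[:3,:3]=r.T;T[:3,3]=-r.T@np.array(c["tvec"]).ravel();return T
def cloud(c,o=None):
    K=c["intrinsics"];z=c["range_z"].astype(float);v,u=np.mgrid[:z.shape[0],:z.shape[1]]
    P=np.stack([(u-K[0,2])/K[0,0]*z,(v-K[1,2])/K[1,1]*z,z],-1)
    T=Tcw(c,o);W=P@T[:3,:3].T+T[:3,3];W[z<=0]=np.nan;return W
def plane(P,tilt,tol=.003,it=2000,dt=6):
    "ransac plane with given tilt (deg); returns n,d,inliers"
    rng=np.random.default_rng(0);best=None
    for _ in range(it):
        a,b,c=P[rng.choice(len(P),3,False)];n=np.cross(b-a,c-a);l=np.linalg.norm(n)
        if l<1e-6: continue
        n/=l*np.sign(n[2] or 1)
        if abs(np.degrees(np.arccos(n[2]))-tilt)>dt: continue
        m=abs((P-a)@n)<tol
        if best is None or m.sum()>best.sum(): best=m
    q=P[best].mean(0);n=np.linalg.svd(P[best]-q,full_matrices=False)[2][2];n*=np.sign(n[2])
    m=abs((P-q)@n)<tol
    return n,q,m
def rectin(P,n):
    "min area rect in plane; ex=uphill dir"
    ez=n;ex=np.array([0,0,1])-n[2]*n;ex/=np.linalg.norm(ex);ey=np.cross(ez,ex)
    A=np.stack([P@ex,P@ey],1).astype(np.float32);o=A.mean(0)
    (cx,cy),s,a=cv2.minAreaRect((A-o).astype(np.float32))
    c=ex*(cx+o[0])+ey*(cy+o[1])+n*(P@n).mean()
    return c,s,a,ex,ey
E
cat > m0.py <<'E'
from bench import *
from h import *
for nm in ("top","scene"):
    c=camera(nm);W=cloud(c)
    for lab,tilt in (("lid",50),("caddy",30),("rack",50)):
        ds=masks_of(c,lab)
        for d in ds[:4]:
            P=W[d["mask"]];P=P[np.isfinite(P).all(1)]
            if len(P)<50: continue
            try:n,q,m=plane(P,tilt)
            except Exception as e: continue
            cc,s,a,ex,ey=rectin(P[m],n)
            print(nm,lab,round(d["conf"],2),np.round(d["rect"]),"tilt",np.degrees(np.arccos(n[2])).round(1),"uphill yaw",np.degrees(np.arctan2(ex[1],ex[0])).round(1),"c",cc.round(4),"size",np.round(s,3),round(a,1),m.sum(),len(P))
    for lab in ("turnbutton","lid_fin"):
        for d in masks_of(c,lab)[:3]:
            P=W[d["mask"]];print(nm,lab,round(d["conf"],2),np.round(d["rect"]),np.nanmedian(P,0).round(3),np.nanmin(P,0).round(3),np.nanmax(P,0).round(3))
E
python3 m0.py
```

```text
top lid 0.85 [143. 269.  65.  63.] tilt 44.8 uphill yaw 20.8 c [0.3407 0.4429 0.0211] size [0.062 0.154] 2.0 202 2255
top lid 0.81 [216. 193.  57.  43.] tilt 49.8 uphill yaw 0.1 c [0.5535 0.2162 0.1036] size [0.154 0.14 ] 0.0 1582 1937
top lid 0.74 [227. 277.  68.  62.] tilt 50.2 uphill yaw 117.8 c [0.3366 0.1849 0.0221] size [0.061 0.153] 3.2 197 2244
top caddy 0.85 [353. 215.  80.  85.] tilt 30.2 uphill yaw 6.7 c [ 0.4805 -0.182   0.122 ] size [0.24  0.199] 0.3 2188 6007
top rack 0.69 [218. 194.  73.  71.] tilt 50.0 uphill yaw 0.2 c [0.5569 0.2158 0.0954] size [0.19  0.232] 89.5 1839 2574
top turnbutton 0.7 [350. 193.  30.  12.] [ 0.541 -0.158  0.177] [ 0.526 -0.197  0.151] [ 0.562 -0.111  0.196]
top turnbutton 0.16 [247. 136.  22.  32.] [0.729 0.131 0.098] [ 0.713  0.105 -0.005] [0.807 0.163 0.154]
top lid_fin 0.94 [219. 195.  54.  45.] [0.555 0.215 0.11 ] [0.504 0.146 0.041] [0.609 0.289 0.163]
top lid_fin 0.92 [140. 268.  67.  60.] [0.354 0.449 0.008] [ 0.262  0.355 -0.007] [0.449 0.551 0.046]
top lid_fin 0.69 [227. 279.  68.  66.] [0.326 0.198 0.008] [ 0.225  0.099 -0.006] [0.4
[... 472 characters left out ...]
ize [0.201 0.243] 88.9 417 4223
scene rack 0.62 [307. 276.  95. 103.] tilt 52.1 uphill yaw 17.7 c [0.5771 0.2262 0.0786] size [0.175 0.234] 79.0 363 4219
scene rack 0.29 [227. 279.  28.  54.] tilt 58.9 uphill yaw -123.9 c [0.7503 0.1384 0.1173] size [0.076 0.033] 0.4 184 981
scene turnbutton 0.72 [235. 171.  27.  20.] [ 0.547 -0.163  0.178] [ 0.451 -0.256  0.09 ] [ 0.562 -0.109  0.196]
scene lid_fin 0.75 [309. 259.  66.  54.] [0.561 0.221 0.131] [ 0.415  0.009 -0.002] [0.629 0.296 0.183]
scene lid_fin 0.75 [430. 313.  75.  60.] [0.364 0.458 0.009] [ 0.258  0.353 -0.002] [0.453 0.551 0.043]
scene lid_fin 0.69 [366. 255.  50.  39.] [0.335 0.203 0.009] [ 0.229  0.101 -0.002] [0.424 0.293 0.044]
```

```bash
cat >> h.py <<'E'
def go(o,p,yaw=None):
    "shift+turn numbers for world TCP target p and tool-x yaw (deg)"
    M=R.from_quat(np.roll(o["eef_rot"],-1)).as_matrix();s=M.T@(np.array(p)-o["eef_pos"])/.4
    y0=np.degrees(np.arctan2(M[1,0],M[0,0]));t=0 if yaw is None else -((yaw-y0+180)%360-180)/180
    print("to",np.round(p,4),"shift",s.round(4),"turn",round(t,4),"rows",np.ceil(np.linalg.norm(s)*8),"yaw0",y0.round(2))
E
python3 - <<'E'
from bench import *
from h import *
o=get_obs();c=camera("wrist");print(np.round(c["T_tool_cam"],3),c["intrinsics"][0])
go(o,[.44,-.19,.42],6.7)
E
```

```text
[[-0.    -0.955 -0.298  0.076]
 [ 1.    -0.     0.001  0.002]
 [-0.001 -0.298  0.955 -0.142]
 [ 0.     0.     0.     1.   ]] [361.93224391   0.         285.62266368]
to [ 0.44 -0.19  0.42] shift [ 0.8788 -0.6231 -0.4718] turn 0.0709 rows 10.0 yaw0 19.47
```

Request:
play_rows([
  [85,[0,0,-0.25],0],
  [85,[0,0,-0.475],0],
  [85,[0.88,-0.617,-0.475],0.071],
  [85,[0.88,-0.617,-0.475],0.071],
  [85,[0.88,-0.617,-0.475],0.071],
  [85,[0.88,-0.617,-0.475],0.071],
  [85,[0.88,-0.617,-0.475],0.071],
  [85,[0.88,-0.617,-0.475],0.071],
  [85,[0.88,-0.617,-0.475],0.071],
  [85,[0.88,-0.617,-0.475],0.071],
])

```text
time_s: 2.25
eef_pos: [0.4197, -0.2216, 0.414]
eef_rot: [0.0, 0.998, 0.058, 0.0]
wrist_force: [1.0, -0.1, -0.3]
opening: 0.993
grasp_force: 0.0
```

```bash
cat > m1.py <<'E'
from bench import *
from h import *
import pickle,sys
o=get_obs();c=camera("wrist");pickle.dump((o,c),open(sys.argv[1]+".pkl","wb"))
cv2.imwrite(f"pics/{sys.argv[1]}.png",c["image"][:,:,::-1])
W=cloud(c,o);d=masks_of(c,"caddy")[0];print(d["conf"],d["rect"])
P=W[d["mask"]];P=P[np.isfinite(P).all(1)]
n,q,m=plane(P,30,.002);cc,s,a,ex,ey=rectin(P[m],n)
print("tilt",np.degrees(np.arccos(n[2])),"yaw",np.degrees(np.arctan2(ex[1],ex[0])),cc.round(4),s,a)
# rasterise heights over rim plane, 1 mm grid, centred at cc
D=(W.reshape(-1,3)-cc);D=D[np.isfinite(D).all(1)]
uv=np.c_[D@ex,D@ey,D@n]
np.save(sys.argv[1]+"_uv.npy",uv)
for lo,hi,name in ((-.002,.002,"rim"),(-.0105,-.0055,"ledge")):
    k=(abs(uv[:,2]-(lo+hi)/2)<(hi-lo)/2)
    # profile along x near y in +-90 and along y
    a=uv[k]
    for ax,oth in ((0,1),(1,0)):
        for off in (-.04,-.02,0.,.02,.04):
            b=np.sort(a[abs(a[:,oth]-off)<.006][:,ax]);
            if len(b)<3: continue
            g=np.where(np.diff(b)>.006)[0]
            print(name,"xy"[ax],off,(b[0]*1e3).round(1),[(round(b[i]*1e3,1),round(b[i+1]*1e3,1)) for i in g],(b[-1]*1e3).round(1))
T=masks_of(c,"turnbutton");print([(t["conf"],t["rect"]) for t in T[:2]])
B=W[T[0]["mask"]];B=B[np.isfinite(B).all(1)]-cc;B=np.c_[B@ex,B@ey,B@n]*1e3
for lo,hi in ((9,16),(22,32)):
    b=B[(B[:,2]>lo)&(B[:,2]<hi)]
    if len(b)>5: print("button",lo,hi,len(b),cv2.minAreaRect(b[:,:2].astype(np.float32)),b.min(0).round(1),b.max(0).round(1))
E
python3 m1.py w1
```

```text
0.77 [250.7, 91.5, 215.3, 183.1]
tilt 30.000993479284443 yaw 6.857993251471694 [ 0.4782 -0.1843  0.1196] (0.19844825565814972, 0.2332189977169037) 89.91845703125
rim x -0.04 -247.6 [(np.float64(-235.3), np.float64(-116.2)), (np.float64(-95.7), np.float64(61.8))] 116.3
rim x -0.02 -246.4 [(np.float64(-230.2), np.float64(-115.7)), (np.float64(-95.9), np.float64(61.7))] 116.3
rim x 0.0 -247.5 [(np.float64(-235.0), np.float64(-115.5)), (np.float64(-95.7), np.float64(62.0)), (np.float64(72.9), np.float64(95.6))] 116.5
rim x 0.02 -247.1 [(np.float64(-234.9), np.float64(-115.6)), (np.float64(-95.8), np.float64(62.1)), (np.float64(72.1), np.float64(89.9))] 116.3
rim x 0.04 -246.2 [(np.float64(-235.1), np.float64(-115.2)), (np.float64(-95.6), np.float64(61.9)), (np.float64(70.4), np.float64(85.5))] 116.4
rim y -0.04 -300.3 [(np.float64(-297.6), np.float64(-99.0)), (np.float64(-74.1), np.float64(73.6))] 98.7
rim y -0.02 -299.4 [(np.float64(-296.8), np.float64(-99.3)), (np.float64(-74.0), np.float64(73.5))] 99.0
rim y 0.0 -301.2 [(np.float64(-299.0), np.float64(-99.0)), (np.float64(-73.9), np.f
[... 940 characters left out ...]
(-64.0), np.float64(63.7))] 74.3
ledge y 0.0 -302.1 [(np.float64(-299.0), np.float64(-74.2)), (np.float64(-64.0), np.float64(63.6))] 74.1
ledge y 0.02 -303.7 [(np.float64(-301.6), np.float64(-74.0)), (np.float64(-63.9), np.float64(63.7))] 74.7
ledge y 0.04 -305.9 [(np.float64(-302.7), np.float64(-74.0)), (np.float64(-63.9), np.float64(63.8))] 74.1
[(0.73, [231.1, 37.2, 88.1, 37.5])]
button 9 16 762 ((85.39031219482422, 21.30389404296875), (14.783073425292969, 87.25418090820312), 12.05904483795166) [ 71.1 -21.9   9. ] [100.5  64.3  16. ]
button 22 32 791 ((90.0491943359375, 0.4482078552246094), (14.162422180175781, 44.6840705871582), 12.121901512145996) [ 79.6 -22.1  22.1] [101.   22.6  30.7]
```

View pics/w1.png

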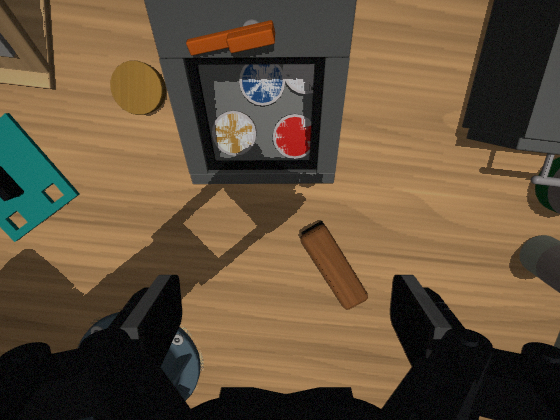

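The wrist view shows the caddy recess (about 190–325 × 60–170 px), with the orange turnbutton at (231,37) turned about 12° from open. The measured recess of 157.7 × 147.6 mm matches the text. Next I look at the lid from close by.

Run:
```python
from bench import *
from h import *
go(get_obs(),[.49,.215,.40],0)
```

```text
to [0.49  0.215 0.4  ] shift [ 0.3058 -1.0609  0.0348] turn 0.039 rows 9.0 yaw0 7.03
```

Request:
play_rows([
  [85,[0.3,-1,0.035],0.039],
  [85,[0.3,-1,0.035],0.039],
  [85,[0.3,-1,0.035],0.039],
  [85,[0.3,-1,0.035],0.039],
  [85,[0.3,-1,0.035],0.039],
  [85,[0.3,-1,0.035],0.039],
  [85,[0.3,-1,0.035],0.039],
  [85,[0.3,-1,0.035],0.039],
  [85,[0.3,-1,0.035],0.039],
  [85,[0.3,-1,0.035],0.039],
])

```text
time_s: 3.4
eef_pos: [0.4918, 0.1887, 0.3981]
eef_rot: [0.0, 1.0, -0.002, -0.001]
wrist_force: [-0.1, -0.0, 0.3]
opening: 0.995
grasp_force: 0.0
```

```bash
cat > m2.py <<'E'
from bench import *
from h import *
import pickle,sys
o=get_obs();c=camera("wrist");pickle.dump((o,c),open(sys.argv[1]+".pkl","wb"))
cv2.imwrite(f"pics/{sys.argv[1]}.png",c["image"][:,:,::-1])
W=cloud(c,o)
for d in masks_of(c,"lid")[:3]:
    P=W[d["mask"]];P=P[np.isfinite(P).all(1)]
    if np.nanmedian(P[:,2])<.05: continue
    n,q,m=plane(P,float(sys.argv[2]),.002,dt=25);cc,s,a,ex,ey=rectin(P[m],n)
    print(d["conf"],d["rect"],"tilt",np.degrees(np.arccos(n[2])),"yaw",np.degrees(np.arctan2(ex[1],ex[0])),cc.round(4),np.round(s,4),a)
    D=W.reshape(-1,3)-cc;D=D[np.isfinite(D).all(1)];u=np.c_[D@ex,D@ey,D@n]*1e3
    f=u[(abs(u[:,0])<60)&(abs(u[:,1])<60)&(u[:,2]>26)&(u[:,2]<36)]
    if len(f)>5:print("fin",len(f),cv2.minAreaRect(f[:,:2].astype(np.float32)),f.min(0).round(1),f.max(0).round(1))
    print("fin point z32 world",(cc+.024*n).round(4),"n",n.round(4))
E
python3 m2.py w2 50
```

```text
0.97 [256.9, 103.3, 140.2, 90.0] tilt 49.86806485572973 yaw 0.10587002842993064 [0.5529 0.2144 0.1014] [0.1531 0.1402] 0.15734536945819855
fin 372 ((1.3520011901855469, -0.02130746841430664), (49.50491714477539, 14.048227310180664), 0.175689235329628) [-23.4  -7.1  26. ] [26.1  7.1 33.7]
fin point z32 world [0.5346 0.2144 0.1169] n [-0.7646 -0.0014  0.6445]
```

View pics/w2.png

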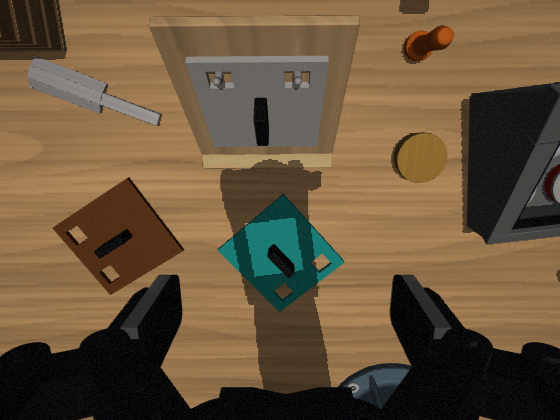

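The picture shows the white lid at (257,103) hanging by its slots at (218,80) and (297,80) on the steel pegs, with the fin at (262,120). It is clearly not the turquoise lid (280,252) or the brown one (117,237), which lie flat on the table, so this is the right lid. The fin centre is at about (0.5355, 0.2144, 0.118).

Run:
```python
from bench import *
from h import *
o=get_obs();go(o,[.5347,.2144,.20],0.1);go(o,[.5347,.2144,.0995],0.1)
```

```text
to [0.5347 0.2144 0.2   ] shift [ 0.1075 -0.0708  0.4963] turn -0.0026 rows 5.0 yaw0 -0.37
to [0.5347 0.2144 0.0995] shift [ 0.1078 -0.0711  0.7476] turn -0.0026 rows 7.0 yaw0 -0.37
```

Request:
play_rows([
  [85,[0.107,-0.071,0.2],-0.0026],
  [85,[0.107,-0.071,0.4],-0.0026],
  [85,[0.107,-0.071,0.5],-0.0026],
  [85,[0.107,-0.071,0.58],-0.0026],
  [85,[0.107,-0.071,0.64],-0.0026],
  [85,[0.107,-0.071,0.7],-0.0026],
  [85,[0.107,-0.071,0.735],-0.0026],
  [85,[0.107,-0.071,0.747],-0.0026],
  [85,[0.107,-0.071,0.747],-0.0026],
])

```text
time_s: 4.4
eef_pos: [0.5357, 0.2152, 0.1018]
eef_rot: [-0.0, 1.0, 0.001, 0.001]
wrist_force: [-0.4, 1.1, 1.0]
opening: 0.995
grasp_force: 0.0
```

Request:
play_rows([
  [50,[0,0,0.002],0],
  [20,[0,0,0.002],0],
  [0,[0,0,0.002],0],
  [0,[0,0,0.002],0],
  [0,[0,0,0.002],0],
  [0,[0,0,0.002],0],
  [0,[0,0,0.002],0],
])

```text
time_s: 5.1
eef_pos: [0.5347, 0.2162, 0.1003]
eef_rot: [-0.0, 1.0, 0.001, 0.0]
wrist_force: [-2.0, 0.6, 6.4]
opening: 0.158
grasp_force: 58.8
```

Request:
play_rows([
  [0,[0.005,0,-0.006],0],
  [0,[0.01,0,-0.012],0],
  [0,[0.015,0,-0.018],0],
  [0,[0.0195,0,-0.0232],0],
  [0,[0.0195,0,-0.0232],0],
  [0,[0.01,0,-0.031],0],
  [0,[-0.005,0,-0.0438],0],
  [0,[-0.025,0,-0.0606],0],
  [0,[-0.045,0,-0.0774],0],
  [0,[-0.06,0,-0.09],0],
])

```text
time_s: 6.1
eef_pos: [0.51, 0.2161, 0.1368]
eef_rot: [-0.0, 1.0, 0.001, 0.001]
wrist_force: [-0.1, 0.1, -2.3]
opening: 0.152
grasp_force: 58.4
```

Request:
play_rows([
  [0,[-0.06,0,-0.05],0],
  [0,[-0.1,0,-0.12],0],
  [0,[-0.12,0,-0.22],0],
  [0,[-0.12,0,-0.3],0],
  [0,[-0.12,0,-0.35],0],
  [0,[-0.12,0,-0.35],0],
])

```text
time_s: 6.7
eef_pos: [0.4641, 0.2163, 0.2798]
eef_rot: [-0.001, 1.0, 0.001, 0.004]
wrist_force: [0.9, -1.2, -1.9]
opening: 0.159
grasp_force: 58.8
```

```bash
python3 m2.py w3 45
python3 - <<'E'
from bench import *
from h import *
c=camera("top");W=cloud(c)
for d in masks_of(c,"lid")[:4]:
    P=W[d["mask"]];P=P[np.isfinite(P).all(1)]
    if np.median(P[:,2])<.05: continue
    n,q,m=plane(P,45,.002,dt=25);cc,s,a,ex,ey=rectin(P[m],n)
    print("top",d["conf"],d["rect"],np.degrees(np.arccos(n[2])),np.degrees(np.arctan2(ex[1],ex[0])),cc.round(4),np.round(s,4),a,m.sum(),len(P))
print(get_obs()["eef_pos"],get_obs()["grasp_force"])
E
```

```text
0.67 [280.4, 222.8, 558.2, 220.5] tilt 49.94559285749892 yaw 0.20111563384033196 [0.3896 0.2151 0.171 ] [0.1416 0.4425] 89.72283935546875
fin point z32 world [0.3713 0.2151 0.1864] n [-0.7654 -0.0027  0.6435]
top 0.64 [211.5, 208.1, 60.2, 57.8] 50.33239081599 0.38501151994425054 [0.4804 0.2153 0.2779] [0.1388 0.1544] 89.1678695678711 552 742
[0.46149017 0.21562086 0.27380772] 58.75675678253174
```

View pics/w3.png

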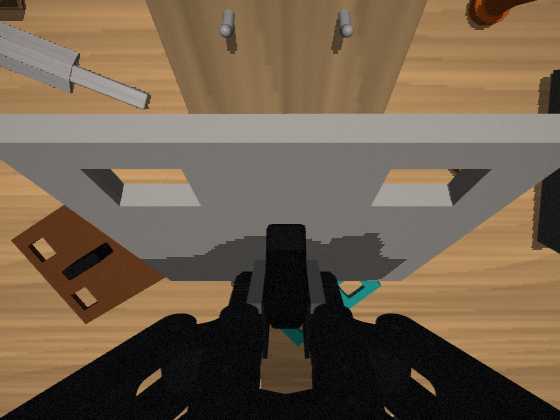

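The lid is off the pegs, held firmly and still at 50°; its slots show at about (140,187) and (440,187). Next I work out the path to the caddy: set the lower edge down on the ledge first, then pivot the lid flat about it.

```bash
cat >> h.py <<'E'
L=np.array([.4677,-.1857,.1042]);ya=np.radians(6.86)
ex=np.array([np.cos(ya)*np.cos(np.pi/6),np.sin(ya)*np.cos(np.pi/6),.5]);ey=np.array([-np.sin(ya),np.cos(ya),0]);nn=np.cross(ex,ey)
def fr(x,y,z): return L+(x*ex+y*ey+z*nn)/1e3
def tcp(th,cx=-74.5,cz=0,gx=75.6,gz=33.5):
    t=np.radians(th);g=fr(cx+gx*np.cos(t)-gz*np.sin(t),0,cz+gx*np.sin(t)+gz*np.cos(t));return g-[0,0,.019]
E
python3 - <<'E'
from bench import *
from h import *
o=get_obs();p=tcp(20);print(p)
go(o,p+[0,0,.12],6.8);go(o,[.46,.2156,.34],6.8)
E
```

```text
[ 0.42641108 -0.19066726  0.12739634]
to [ 0.4264 -0.1907  0.2474] shift [-0.0899  1.0155  0.0669] turn -0.037 rows 9.0 yaw0 0.13
to [0.46   0.2156 0.34  ] shift [-4.200e-03  1.000e-04 -1.655e-01] turn -0.037 rows 2.0 yaw0 0.13
```

Request:
play_rows([
  [0,[-0.01,0.03,-0.06],-0.005],
  [0,[-0.02,0.12,-0.1],-0.01],
  [0,[-0.03,0.23,-0.1],-0.02],
  [0,[-0.05,0.35,-0.1],-0.03],
  [0,[-0.06,0.47,-0.1],-0.037],
  [0,[-0.07,0.59,-0.1],-0.037],
  [0,[-0.08,0.71,-0.1],-0.037],
  [0,[-0.09,0.83,-0.1],-0.037],
  [0,[-0.09,0.94,-0.08],-0.037],
  [0,[-0.09,1.0,-0.06],-0.037],
])

```text
time_s: 7.9
eef_pos: [0.4264, -0.1872, 0.2978]
eef_rot: [-0.0, 0.998, 0.058, -0.001]
wrist_force: [0.4, 0.5, -2.0]
opening: 0.155
grasp_force: 59.1
```

Request:
play_rows([
  [0,[0,0.015,0],0],
  [0,[0,0.015,0],0],
  [0,[0,0.015,0],0],
])

```text
time_s: 8.2
eef_pos: [0.4281, -0.1892, 0.2991]
eef_rot: [-0.001, 0.998, 0.06, -0.0]
wrist_force: [-0.2, -0.0, -1.2]
opening: 0.155
grasp_force: 59.1
```

Run:
```python
from bench import *
from h import *
o=get_obs();print(o["eef_pos"],o["grasp_force"])
c=camera("top");W=cloud(c)
for d in masks_of(c,"lid")[:4]:
    P=W[d["mask"]];P=P[np.isfinite(P).all(1)]
    if np.median(P[:,2])<.05: continue
    n,q,m=plane(P,45,.002,dt=25);cc,s,a,e1,e2=rectin(P[m],n)
    print("top",d["conf"],d["rect"],np.degrees(np.arccos(n[2])),np.degrees(np.arctan2(e1[1],e1[0])),cc.round(4),np.round(s,4),a,m.sum(),len(P))
    t=np.radians(50);g=o["eef_pos"]+[0,0,.019]
    print("relative to G in lid x,y,z", ((cc-g)@np.c_[e1,e2,n]).round(4))
for cz in (40,10,2): go(o,tcp(20,cz=cz),6.8)
```

```text
[ 0.42813772 -0.18917548  0.2991367 ] 59.12578046321869
top 0.83 [374.9, 216.2, 60.2, 50.6] 49.829441222710976 7.166677813545131 [ 0.4464 -0.1874  0.3015] [0.1419 0.153 ] 89.61678314208984 725 987
relative to G in lid x,y,z [-0.0009 -0.0005 -0.0248]
to [ 0.4066 -0.1931  0.162 ] shift [-0.0545  0.0037  0.3428] turn 0.0001 rows 3.0 yaw0 6.83
to [ 0.4214 -0.1913  0.1361] shift [-0.017   0.0038  0.4077] turn 0.0001 rows 4.0 yaw0 6.83
to [ 0.4254 -0.1908  0.1291] shift [-0.0069  0.0038  0.425 ] turn 0.0001 rows 4.0 yaw0 6.83
```

Request:
play_rows([
  [0,[-0.02,0.002,0.1],0],
  [0,[-0.045,0.004,0.2],0],
  [0,[-0.054,0.004,0.28],0],
  [0,[-0.054,0.004,0.33],0],
  [0,[-0.045,0.004,0.36],0],
  [0,[-0.03,0.004,0.385],0],
  [0,[-0.017,0.004,0.408],0],
  [0,[-0.01,0.004,0.42],0],
  [0,[-0.007,0.004,0.425],0],
  [0,[-0.007,0.004,0.425],0],
])

```text
time_s: 9.3
eef_pos: [0.426, -0.1921, 0.1298]
eef_rot: [0.0, 0.998, 0.059, 0.0]
wrist_force: [0.2, 0.4, -1.6]
opening: 0.157
grasp_force: 59.2
```

Run:
```python
from bench import *
from h import *
o=get_obs();print(o["eef_pos"],o["wrist_force"])
print(((o["eef_pos"]+[0,0,.019]-L)@np.c_[ex,ey,nn]).round(4))
c=camera("top");W=cloud(c)
for d in masks_of(c,"lid")[:4]:
    P=W[d["mask"]];P=P[np.isfinite(P).all(1)]
    if np.median(P[:,2])<.05: continue
    n,q,m=plane(P,45,.002,dt=25);cc,s,a,e1,e2=rectin(P[m],n)
    print("top",d["conf"],np.degrees(np.arccos(n[2])),np.degrees(np.arctan2(e1[1],e1[0])),cc.round(4),np.round(s,4),"frame",((cc-L)@np.c_[ex,ey,nn]).round(4))
for th in (20,15,10,5,0,-2): go(o,tcp(th),6.8)
```

```text
[ 0.42598618 -0.19214548  0.12979685] [ 0.16992854  0.38758697 -1.57583952]
[-0.0142 -0.0014  0.0597]
top 0.63 50.364346863992125 7.124977708217723 [ 0.4447 -0.1865  0.1329] [0.1341 0.1531] frame [-0.0055  0.0019  0.0363]
top 0.47 18.116456775982655 -89.53035093080045 [0.7389 0.0125 0.1736] [0.0985 0.0379] frame [ 0.2884  0.1644 -0.0864]
to [ 0.4264 -0.1907  0.1274] shift [ 0.0015 -0.0035  0.006 ] turn 0.0001 rows 1.0 yaw0 6.82
to [ 0.4332 -0.1899  0.1251] shift [ 0.0186 -0.0036  0.0118] turn 0.0001 rows 1.0 yaw0 6.82
to [ 0.4398 -0.1891  0.1222] shift [ 0.0351 -0.0036  0.019 ] turn 0.0001 rows 1.0 yaw0 6.82
to [ 0.4461 -0.1883  0.1188] shift [ 0.0509 -0.0036  0.0276] turn 0.0001 rows 1.0 yaw0 6.82
to [ 0.452  -0.1876  0.1148] shift [ 0.066  -0.0036  0.0376] turn 0.0001 rows 1.0 yaw0 6.82
to [ 0.4543 -0.1873  0.113 ] shift [ 0.0717 -0.0036  0.0419] turn 0.0001 rows 1.0 yaw0 6.82
```

Request:
play_rows([
  [0,[0.0015,-0.0035,0.003],0],
  [0,[0.0015,-0.0035,0.006],0],
  [0,[0.009,-0.0035,0.0088],0],
  [0,[0.018,-0.0035,0.0118],0],
  [0,[0.018,-0.0035,0.0118],0],
])

```text
time_s: 9.9
eef_pos: [0.4324, -0.19, 0.1252]
eef_rot: [0.0, 0.998, 0.059, -0.001]
wrist_force: [-5.4, -0.4, 4.6]
opening: 0.157
grasp_force: 59.8
```

```bash
cat > t.py <<'E'
from bench import *
from h import *
o=get_obs();print(o["eef_pos"],o["wrist_force"],o["grasp_force"])
print("G frame",((o["eef_pos"]+[0,0,.019]-L)@np.c_[ex,ey,nn]).round(4))
c=camera("top");W=cloud(c)
for d in masks_of(c,"lid")[:4]:
    P=W[d["mask"]];P=P[np.isfinite(P).all(1)]
    if np.median(P[:,2])<.05 or np.median(P[:,0])>.6: continue
    n,q,m=plane(P,40,.002,dt=25);cc,s,a,e1,e2=rectin(P[m],n)
    print("top",d["conf"],"tilt",np.degrees(np.arccos(n[2])),"yaw",np.degrees(np.arctan2(e1[1],e1[0])),np.round(s,4),"outer centre in frame",((cc-L)@np.c_[ex,ey,nn]).round(4))
for th in (15,10,5,0,-2): go(o,tcp(th),6.8)
E
python3 t.py
```

```text
[ 0.43240943 -0.19000547  0.12521003] [-5.39852499 -0.42614644  4.63469791] 59.84402775764465
G frame [-0.0108 -0.0001  0.0524]
top 0.72 tilt 45.32115042423412 yaw 7.28558469687668 [0.1359 0.1492] outer centre in frame [-0.0027  0.0024  0.0295]
to [ 0.4332 -0.1899  0.1251] shift [ 0.002  -0.0002  0.0003] turn 0.0001 rows 1.0 yaw0 6.82
to [ 0.4398 -0.1891  0.1222] shift [ 0.0185 -0.0002  0.0075] turn 0.0001 rows 1.0 yaw0 6.82
to [ 0.4461 -0.1883  0.1188] shift [ 0.0344 -0.0002  0.0161] turn 0.0001 rows 1.0 yaw0 6.82
to [ 0.452  -0.1876  0.1148] shift [ 0.0494 -0.0002  0.0261] turn 0.0001 rows 1.0 yaw0 6.82
to [ 0.4543 -0.1873  0.113 ] shift [ 0.0552 -0.0002  0.0304] turn 0.0001 rows 1.0 yaw0 6.82
```

The pivot works as modelled: the tilt is now 45.3° with low force. I'll continue down to flat.

Request:
play_rows([
  [0,[0.01,0,0.0037],0],
  [0,[0.0185,0,0.0075],0],
  [0,[0.0265,0,0.0118],0],
  [0,[0.0344,0,0.0161],0],
  [0,[0.042,0,0.021],0],
  [0,[0.0465,0,0.024],0],
  [0,[0.0494,0,0.0258],0],
  [0,[0.0494,0,0.0258],0],
])

```text
time_s: 10.8
eef_pos: [0.4524, -0.1876, 0.1144]
eef_rot: [0.0, 0.998, 0.059, 0.0]
wrist_force: [-4.2, -1.4, 1.7]
opening: 0.157
grasp_force: 58.3
```

```bash
python3 t.py
```

```text
[ 0.45239728 -0.18755304  0.11442005] [-4.19263442 -1.38375801  1.68035203] 58.33975553512573
G frame [ 0.0013 -0.      0.033 ]
top 0.56 tilt 31.252525639624302 yaw 6.508970906150589 [0.1414 0.1348] outer centre in frame [0.0072 0.0001 0.0105]
to [ 0.4332 -0.1899  0.1251] shift [-0.0483  0.     -0.0267] turn 0.0 rows 1.0 yaw0 6.8
to [ 0.4398 -0.1891  0.1222] shift [-0.0318  0.     -0.0195] turn 0.0 rows 1.0 yaw0 6.8
to [ 0.4461 -0.1883  0.1188] shift [-0.016  -0.     -0.0108] turn 0.0 rows 1.0 yaw0 6.8
to [ 0.452  -0.1876  0.1148] shift [-0.001  -0.     -0.0009] turn 0.0 rows 1.0 yaw0 6.8
to [ 0.4543 -0.1873  0.113 ] shift [ 0.0048 -0.      0.0035] turn 0.0 rows 1.0 yaw0 6.8
```

Request:
play_rows([
  [0,[0.003,0,0.0025],0],
  [0,[0.003,0,0.0025],0],
  [15,[0.003,0,0.0025],0],
  [20,[0.001,0,0.001],0],
  [30,[0,0,0],0],
  [45,[0,0,0],0],
  [45,[0,0,0],0],
  [45,[0,0,-0.1],0],
  [45,[0,0,-0.2],0],
  [45,[0,0,-0.3],0],
])

```text
time_s: 11.9
eef_pos: [0.452, -0.1872, 0.2358]
eef_rot: [-0.0, 0.998, 0.059, -0.0]
wrist_force: [0.8, -1.1, -0.2]
opening: 0.524
grasp_force: 0.0
```

Request:
play_rows([
  [10,[0,0,-0.1],0],
  [0,[-0.05,0,-0.2],0],
  [0,[-0.1,0,-0.25],0],
  [0,[-0.1,0,-0.25],0],
  [0,[-0.1,0,-0.25],0],
])

```text
time_s: 12.4
eef_pos: [0.4126, -0.1923, 0.3345]
eef_rot: [0.0, 0.998, 0.059, 0.001]
wrist_force: [0.3, -0.0, -0.6]
opening: -0.004
grasp_force: 0.0
```

```bash
cat > m3.py <<'E'
from bench import *
from h import *
import sys
def rep(tag,P):
    n,q,m=plane(P,30,.002,dt=15);cc,s,a,e1,e2=rectin(P[m],n);a%=90
    print(tag,"tilt",np.degrees(np.arccos(n[2])).round(2),"yaw",np.degrees(np.arctan2(e1[1],e1[0])).round(2),np.round(s,4),round(a,1),"outer centre in frame",((cc-L)@np.c_[ex,ey,nn]).round(4))
def btn(tag,W,c):
    T=masks_of(c,"turnbutton")
    if not T: print("no button");return
    B=W[T[0]["mask"]];B=(B[np.isfinite(B).all(1)]-L)@np.c_[ex,ey,nn]*1e3
    b=B[(B[:,2]>14)&(B[:,2]<23)]
    if len(b)>10: print(tag,"button",T[0]["conf"],cv2.minAreaRect(b[:,:2].astype(np.float32)),b.min(0).round(1),b.max(0).round(1))
for cam in ("wrist","top"):
    o=get_obs();c=camera(cam);W=cloud(c,o)
    cv2.imwrite(f"pics/{cam}_{sys.argv[1]}.png",c["image"][:,:,::-1])
    for d in masks_of(c,"lid")[:4]:
        P=W[d["mask"]];P=P[np.isfinite(P).all(1)]
        if len(P)<100 or np.median(P[:,2])<.05 or np.median(P[:,0])>.6: continue
        rep(cam+" %.2f"%d["conf"],P)
    btn(cam,W,c)
    F=(W.reshape(-1,3)-L)@np.c_[ex,ey,nn]*1e3;F=F[np.isfinite(F).all(1)]
    r=F[(abs(F[:,0])<68)&(abs(F[:,1])<64)&(F[:,2]>-5)&(F[:,2]<18)]
    if len(r)>100:
        A=np.c_[r[:,:2],np.ones(len(r))];w=np.linalg.lstsq(A,r[:,2],rcond=None)[0];print(cam,"lid plate plane in frame: slopes",w[:2].round(4),"z",w[2].round(2),len(r))
print(o["eef_pos"])
E
python3 m3.py a
```

```text
wrist 0.63 tilt 29.93 yaw 6.89 [0.154  0.1404] 0.1 outer centre in frame [-0.0025 -0.0021  0.0081]
wrist 0.54 tilt 26.37 yaw 4.86 [0.0141 0.0439] 14.0 outer centre in frame [0.1069 0.0006 0.0358]
wrist button 0.92 ((100.95777893066406, 28.321067810058594), (14.252291679382324, 73.73707580566406), 12.153847694396973) [87.2 -6.4 14. ] [114.9  64.4  23. ]
wrist lid plate plane in frame: slopes [-0.0023  0.    ] z 8.07 13858
top 0.62 tilt 29.96 yaw 6.94 [0.1402 0.1515] 89.9 outer centre in frame [-0.0001  0.0001  0.009 ]
top button 0.66 ((103.20624542236328, 23.664831161499023), (14.356832504272461, 84.82946014404297), 11.4702787399292) [ 91.1 -16.6  14. ] [117.8  65.3  22.9]
top lid plate plane in frame: slopes [-0.0016  0.0016] z 8.88 1263
[ 0.41242823 -0.19174589  0.33288442]
```

The lid sits flush: tilt about 0, z error about 0.1 mm, offset about 2 mm at most, and the turnbutton is at 12° (0.21 rad). Next I turn the button by straddling its arm loosely with the fingers and sweeping it round.

```bash
cat > b.py <<'E'
from bench import *
from h import *
o=get_obs();M=R.from_quat(np.roll(o["eef_rot"],-1)).as_matrix();y0=np.degrees(np.arctan2(M[1,0],M[0,0]))
print(o["eef_pos"],y0.round(2),o["q"].round(2),o["wrist_force"].round(1))
def wp(phi,off,r=45,base=8.2,up=0):
    p=np.radians(phi);u=np.array([-np.sin(p),np.cos(p)]);w=np.array([np.cos(p),np.sin(p)])
    x,y=np.array([107,0])+r*u+off*w;z=base+.5*(26.5*np.cos(p)+11*np.sin(p))
    P=fr(x,y,z)+[0,0,up];yaw=6.86-90+np.degrees(np.arctan2(np.sin(p)*.866,np.cos(p)))
    s=M.T@(P-o["eef_pos"])/.4;t=-(yaw-y0)/180
    print(phi,off,up,P.round(4),"->",s.round(4).tolist(),round(t,4))
wp(12,0,up=.08);wp(12,0,up=.02);wp(12,0)
for f in list(range(12,92,8))+[90]: wp(f,-4.7)
E
python3 b.py
```

```text
[ 0.41251441 -0.19187846  0.33334786] 6.82 [-0.7  -0.17  1.75  0.    1.56  0.75] [-0.5  0.2  0.2]
12 0 0.08 [ 0.5353 -0.1332  0.2523] -> [0.3226, -0.1088, 0.2022] 0.4418
12 0 0.02 [ 0.5353 -0.1332  0.1923] -> [0.3228, -0.1085, 0.3522] 0.4418
12 0 0 [ 0.5353 -0.1332  0.1723] -> [0.3229, -0.1084, 0.4022] 0.4418
12 -4.7 0 [ 0.5315 -0.1347  0.17  ] -> [0.313, -0.1059, 0.408] 0.4418
20 -4.7 0 [ 0.5266 -0.1376  0.1673] -> [0.3, -0.1, 0.4148] 0.4026
28 -4.7 0 [ 0.5223 -0.1413  0.1645] -> [0.2882, -0.0921, 0.4218] 0.3624
36 -4.7 0 [ 0.5187 -0.1457  0.1618] -> [0.2779, -0.0824, 0.4287] 0.321
44 -4.7 0 [ 0.5157 -0.1506  0.159 ] -> [0.2692, -0.071, 0.4355] 0.2781
52 -4.7 0 [ 0.5136 -0.156   0.1564] -> [0.2622, -0.0582, 0.442] 0.2334
60 -4.7 0 [ 0.5122 -0.1618  0.154 ] -> [0.2572, -0.0443, 0.448] 0.187
68 -4.7 0 [ 0.5118 -0.1678  0.1518] -> [0.2542, -0.0295, 0.4536] 0.1387
76 -4.7 0 [ 0.5121 -0.174   0.1498] -> [0.2533, -0.014, 0.4585] 0.089
84 -4.7 0 [ 0.5133 -0.1802  0.1481] -> [0.2544, 0.0017, 0.4627] 0.0382
90 -4.7 0 [ 0.5148 -0.1848  0.1471] -> [0.2567, 0.0136, 0.4653] -0.0002
```

Request:
play_rows([
  [24,[0.1,-0.03,0.0],0.442],
  [24,[0.2,-0.06,0.0],0.442],
  [24,[0.3226,-0.109,0.1],0.442],
  [24,[0.3226,-0.109,0.2],0.442],
  [24,[0.3226,-0.109,0.2],0.442],
  [24,[0.3226,-0.109,0.2],0.442],
  [24,[0.3226,-0.109,0.2],0.442],
  [24,[0.3226,-0.109,0.2],0.442],
  [24,[0.3226,-0.109,0.2],0.442],
  [24,[0.3226,-0.109,0.2],0.442],
])

```text
time_s: 13.7
eef_pos: [0.5354, -0.1334, 0.2536]
eef_rot: [0.0, 0.804, -0.595, -0.001]
wrist_force: [-0.7, 0.4, 1.2]
opening: 0.285
grasp_force: 0.0
```

Request:
play_rows([
  [24,[0,0,0],0],
  [24,[0,0,0],0],
])

```text
time_s: 13.9
eef_pos: [0.5354, -0.1335, 0.254]
eef_rot: [0.0, 0.806, -0.592, -0.001]
wrist_force: [-0.3, -0.0, 0.3]
opening: 0.28
grasp_force: 0.0
```

```bash
python3 b.py|head -4; python3 m3.py b
```

```text
[ 0.53541706 -0.13349715  0.2540129 ] -72.66 [-0.46  0.11  1.64  0.    1.39  2.38] [-0.3 -0.   0.3]
12 0 0.08 [ 0.5353 -0.1332  0.2523] -> [-0.0007, 0.0, 0.0042] 0.0003
12 0 0.02 [ 0.5353 -0.1332  0.1923] -> [-0.0006, -0.0001, 0.1542] 0.0003
12 0 0 [ 0.5353 -0.1332  0.1723] -> [-0.0006, -0.0001, 0.2042] 0.0003
wrist 0.55 tilt 29.9 yaw 6.89 [0.1406 0.159 ] 90.0 outer centre in frame [ 0.0006 -0.0018  0.008 ]
wrist button 0.65 ((102.856689453125, 21.27249526977539), (14.36124324798584, 86.71024322509766), 11.72577953338623) [ 87.8 -22.   14. ] [117.7  64.4  23. ]
wrist lid plate plane in frame: slopes [-0.0033  0.0001] z 8.01 17556
[ 0.53546277 -0.1335932   0.25436281]
```

View pics/wrist_b.png

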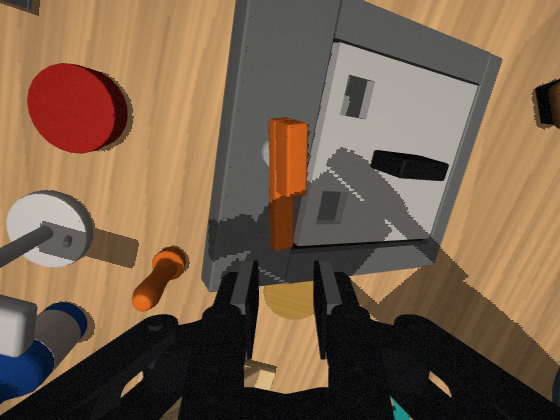

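The wrist view shows the white lid seated flush, slots towards the button. The orange arm runs from (288,150) to (283,245) and the fingers are lined up either side of it, so I can lower.

Request:
play_rows([
  [24,[0,0,0.07],0],
  [24,[0,0,0.13],0],
  [24,[0,0,0.17],0],
  [24,[0,0,0.185],0],
  [24,[0,0,0.195],0],
  [24,[0,0,0.203],0],
  [24,[0,0,0.203],0],
])

```text
time_s: 14.9
eef_pos: [0.5358, -0.1338, 0.1739]
eef_rot: [-0.0, 0.805, -0.593, 0.0]
wrist_force: [0.3, 0.0, -0.4]
opening: 0.282
grasp_force: 0.0
```

```bash
python3 b.py
```

```text
[ 0.53581183 -0.13382903  0.17388872] -72.76 [-0.46  0.19  1.72  0.    1.23  2.38] [ 0.3  0.  -0.4]
12 0 0.08 [ 0.5353 -0.1332  0.2523] -> [-0.0017, 0.0006, -0.1961] -0.0003
12 0 0.02 [ 0.5353 -0.1332  0.1923] -> [-0.0018, 0.0007, -0.0461] -0.0003
12 0 0 [ 0.5353 -0.1332  0.1723] -> [-0.0018, 0.0007, 0.0039] -0.0003
12 -4.7 0 [ 0.5315 -0.1347  0.17  ] -> [-0.0012, 0.011, 0.0096] -0.0003
20 -4.7 0 [ 0.5266 -0.1376  0.1673] -> [0.0023, 0.0248, 0.0164] -0.0395
28 -4.7 0 [ 0.5223 -0.1413  0.1645] -> [0.0079, 0.0378, 0.0234] -0.0797
36 -4.7 0 [ 0.5187 -0.1457  0.1618] -> [0.0156, 0.0497, 0.0303] -0.1211
44 -4.7 0 [ 0.5157 -0.1506  0.159 ] -> [0.0252, 0.0604, 0.0371] -0.164
52 -4.7 0 [ 0.5136 -0.156   0.1564] -> [0.0365, 0.0695, 0.0436] -0.2087
60 -4.7 0 [ 0.5122 -0.1618  0.154 ] -> [0.0492, 0.077, 0.0497] -0.2552
68 -4.7 0 [ 0.5118 -0.1678  0.1518] -> [0.0633, 0.0827, 0.0553] -0.3034
76 -4.7 0 [ 0.5121 -0.174   0.1498] -> [0.0783, 0.0864, 0.0602] -0.3531
84 -4.7 0 [ 0.5133 -0.1802  0.1481] -> [0.094, 0.0881, 0.0644] -0.4039
90 -4.7 0 [ 0.5148 -0.1848  0.1471] -> [0.106, 0.088, 0.0671] -0.4423
```

Request:
play_rows([
  [24,[-0.001,0.011,0.009],0],
  [24,[0.0023,0.0248,0.016],-0.04],
  [24,[0.008,0.038,0.023],-0.08],
  [24,[0.0156,0.05,0.03],-0.121],
  [24,[0.025,0.06,0.0365],-0.164],
  [24,[0.025,0.06,0.0365],-0.164],
])

```text
time_s: 15.5
eef_pos: [0.5155, -0.1508, 0.1593]
eef_rot: [0.0, 0.93, -0.368, 0.001]
wrist_force: [0.4, 0.3, 1.5]
opening: 0.281
grasp_force: 0.2
```

```bash
python3 b.py; python3 m3.py c
```

```text
[ 0.5154866  -0.15083688  0.15925033] -43.21 [-0.51  0.17  1.77  0.    1.2   1.82] [0.4 0.3 1.5]
12 0 0.08 [ 0.5353 -0.1332  0.2523] -> [0.0062, -0.0661, -0.2327] 0.1639
12 0 0.02 [ 0.5353 -0.1332  0.1923] -> [0.0061, -0.0661, -0.0827] 0.1639
12 0 0 [ 0.5353 -0.1332  0.1723] -> [0.006, -0.0661, -0.0327] 0.1639
12 -4.7 0 [ 0.5315 -0.1347  0.17  ] -> [0.0015, -0.0569, -0.027] 0.1639
20 -4.7 0 [ 0.5266 -0.1376  0.1673] -> [-0.0023, -0.0431, -0.0201] 0.1246
28 -4.7 0 [ 0.5223 -0.1413  0.1645] -> [-0.0038, -0.029, -0.0132] 0.0845
36 -4.7 0 [ 0.5187 -0.1457  0.1618] -> [-0.003, -0.0149, -0.0063] 0.0431
44 -4.7 0 [ 0.5157 -0.1506  0.159 ] -> [0.0001, -0.0009, 0.0005] 0.0001
52 -4.7 0 [ 0.5136 -0.156   0.1564] -> [0.0054, 0.0127, 0.007] -0.0445
60 -4.7 0 [ 0.5122 -0.1618  0.154 ] -> [0.0128, 0.0255, 0.0131] -0.091
68 -4.7 0 [ 0.5118 -0.1678  0.1518] -> [0.0222, 0.0373, 0.0187] -0.1392
76 -4.7 0 [ 0.5121 -0.174   0.1498] -> [0.0335, 0.048, 0.0236] -0.1889
84 -4.7 0 [ 0.5133 -0.1802  0.1481] -> [0.0463, 0.0572, 0.0279] -0.2397
90 -4.7 0 [ 0.5148 -0.1848  0.1471] -> [0.0568, 0.0631, 0.0305] -0.2782
wrist 0.71 tilt 29.86 yaw 6.93 [0.1402 0.1569] 89.7 outer centre in frame [ 0.0018 -0.0019  0.0081]
wrist 0.21 tilt 27.38 yaw 2.65 [0.014  0.0451] 52.3 outer centre in frame [0.1073 0.0005 0.0358]
wrist button 0.64 ((91.01931762695312, 14.331886291503906), (13.925166130065918, 86.95313262939453), 49.19694137573242) [ 54.7 -18.2  14. ] [127.6  46.7  23. ]
wrist lid plate plane in frame: slopes [-0.0043  0.0036] z 8.11 21609
top 0.66 tilt 33.4 yaw 19.52 [0.0225 0.0629] 71.9 outer centre in frame [ 0.0426 -0.0581  0.009 ]
no button
[ 0.51553614 -0.15037041  0.15907327]
```

The button is following and stands at 49°. I'll continue.

Request:
play_rows([
  [24,[0.0054,0.0127,0.007],-0.0445],
  [24,[0.0128,0.0255,0.0131],-0.091],
  [24,[0.0222,0.0373,0.0187],-0.139],
  [24,[0.0335,0.048,0.0236],-0.189],
  [24,[0.0463,0.0572,0.0275],-0.24],
  [24,[0.0535,0.0615,0.029],-0.265],
  [24,[0.0535,0.0615,0.029],-0.265],
  [24,[0.0535,0.0615,0.029],-0.265],
])

```text
time_s: 16.6
eef_pos: [0.5142, -0.1827, 0.1471]
eef_rot: [-0.0, 0.999, 0.037, -0.0]
wrist_force: [0.0, 0.1, 1.0]
opening: 0.28
grasp_force: 0.2
```

```bash
python3 m3.py d
```

```text
wrist 0.77 tilt 29.73 yaw 6.88 [0.1721 0.1422] 0.1 outer centre in frame [-0.0048 -0.0025  0.0082]
wrist button 0.88 ((85.87155151367188, 2.8099756240844727), (88.09075927734375, 19.567962646484375), 1.542224645614624) [41.9 -7.9 14. ] [130.1  12.3  23. ]
wrist lid plate plane in frame: slopes [-0.006  -0.0007] z 7.99 10113
no button
[ 0.51421146 -0.18276754  0.1471677 ]
```

Request:
play_rows([
  [24,[0,-0.01,0],0],
  [24,[0,-0.01,-0.03],0],
  [24,[0,-0.01,-0.1],0],
  [24,[0,-0.01,-0.2],0],
  [24,[-0.1,0,-0.35],0],
  [24,[-0.2,0,-0.45],0],
  [24,[-0.25,0,-0.45],0],
  [24,[-0.25,0,-0.45],0],
  [24,[-0.25,0,-0.45],0],
])

```text
time_s: 17.8
eef_pos: [0.4146, -0.1911, 0.3289]
eef_rot: [0.001, 0.999, 0.038, 0.001]
wrist_force: [-0.5, -0.1, -0.5]
opening: 0.278
grasp_force: 0.0
```

```bash
python3 m3.py e
```

```text
wrist 0.65 tilt 29.94 yaw 6.89 [0.1401 0.1514] 89.9 outer centre in frame [-0.0012 -0.002   0.0081]
wrist button 0.77 ((60.20887756347656, -0.8102841377258301), (37.5660514831543, 14.01504135131836), 1.4998537302017212) [41.6 -8.2 17.5] [79.2  6.5 22.9]
wrist lid plate plane in frame: slopes [-0.0023  0.0004] z 8.09 13570
top 0.81 tilt 30.22 yaw 7.29 [0.141  0.1514] 89.4 outer centre in frame [-0.0004  0.0002  0.009 ]
top button 0.65 ((24.21369171142578, 4.50946044921875), (221.9698944091797, 181.40721130371094), 1.3628928661346436) [-88.9 -87.7  14.1] [134.9  95.6  23. ]
top lid plate plane in frame: slopes [-0.0025  0.0017] z 9.04 1156
[ 0.41477022 -0.1903383   0.32634732]
```

View pics/wrist_e.png

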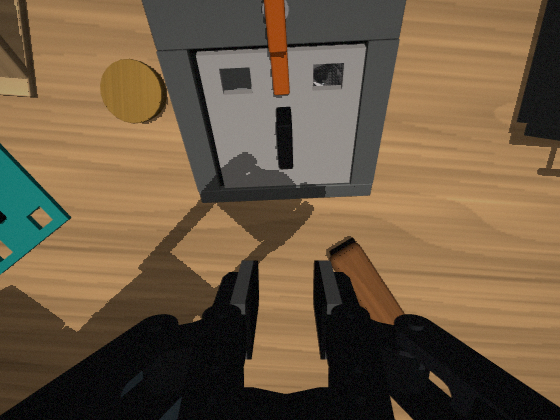

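The lid lies flush at (282,117), and the orange arm at (279,75) runs straight down the slope across its upper edge, about 1.5° off. The gripper is clear, so I'll hand in.

```bash
python3 -c "
from bench import *
print(hand_in())"
```

```text
the job is handed in; nothing more can be done
None
```

The white lid sits flush in the caddy with its slots up the slope, and the turnbutton stands across its upper edge about 1.5° off square. The arm is clear, nothing else was touched on purpose, and I handed the job in at about 18 s; it gave back no verdict.

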